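# Nest the brush pot that fits into the bench holder

## Task

Of the three wooden brush pots on the bench, only one nests inside the steel holder that is screwed to the bench. Find it (try them in turn if you cannot tell), and lower it upright into the holder until it rests on the holder's floor, and only then let go. The two pots that do not fit must be standing upright on the bench at the end.

Things in the scene. Friction and masses are not known exactly. Their poses are not given: they have to be found in the camera images.
- holder_floor (a point): Steel holder: a short open round steel cup on a 100 x 100 x 12 mm plywood base, fixed to the bench. This point is the centre of the cup's inner floor, 16 mm above the bench; z up. The bore is 62 mm across, and widens in its top 12 mm to 70 mm at the mouth; the rim is 62 mm above the bench (46 mm above this point) and 76 mm across outside. It may stand in any of four places among the pots.
- slim_pot: Round wooden pot, 48 mm in outer diameter. Open at the top, plain mid-brown wood, 110 mm tall, walls 5 mm thick, loose, standing on the bench. Origin at the centre of its underside, z up.
- wide_pot: Round wooden pot, 70 mm in outer diameter. Open at the top, plain mid-brown wood, 110 mm tall, walls 5 mm thick, loose, standing on the bench. Origin at the centre of its underside, z up.
- square_pot: Square wooden pot, 52 x 52 mm outside (74 mm corner to corner); its x and y axes are square to its sides. Open at the top, plain mid-brown wood, 110 mm tall, walls 5 mm thick, loose, standing on the bench. Origin at the centre of its underside, z up.
Things that resemble listed ones, but are neither listed nor needed, are in the scene too. Leave any blue, green or turquoise look-alike of the slim_pot alone.

How it is judged:
By the outcome, as a careful person would: the job done as asked, in the order asked, and still so for the second after the job is handed in, with the robot touching nothing.
It also fails if it takes over 64 s, if anything falls off the work surface, if the arm or the gripper's body presses on something with over 40 N, if the wrist force passes 120 N, or if a joint passes its speed limit or range.

## Robot

A 6-joint arm with a two-finger parallel gripper is mounted at the origin on the work surface. World frame = base frame: x ahead of the robot, y to its left, z up, the work surface at z = 0. Lengths are in m, angles in rad, forces in N, time in s.
With the tool pointing down it reaches from about 0.35 to 0.775 m from the base axis. Payload 7.3 kg.
Tool frame: the origin (TCP) lies at the very end of the fingers, on their centre line; the grasp point (between the pads) lies 19 mm behind it; z points along the fingers, y is the direction in which the jaws open and shut (so a half turn about z gives the same grasp; the last joint's range is limited). The gripper opens to 92 mm and grips with 3 to 60 N. Pads are 19 mm wide; open, the fingers measure 130 mm over their backs; the gripper's body (75 mm by 190 mm) begins 47 mm behind the grasp point.
Start: joints at [-1.302, 0.342, 1.524, -0, 1.275, -0.146], TCP at [0.212, -0.48, 0.227] pointing down, gripper open.
Joint ranges: [-2.53, 2.53], [-0.77, 2.02], [0.04, 2.7], [-1, 4.14], [0.28, 2.66], [-3.11, 3.11]. Speed limits (rad/s): [2.57, 2.57, 3.14, 3.14, 3.14, 3.14].

## Interface

Orientations are given as [roll, pitch, yaw] about the fixed x, y, z axes, in that order (R = Rz(yaw) Ry(pitch) Rx(roll)).
In Python, from cell import monitor, eyes, order gives the robot as it stands. The module is installed in compiled form; this text tells all that it offers.
- The arm moves only by the tool carry_out, never from a script. Its argument "targets" is a list of rows, each a list of 2 entries, a list of its own where there are three numbers: the shift along the tool's x, y, z in m, then the turn about the tool's z in rad. In form: [[[dx, dy, dz], twist], ...]. A call has 1 to 10 rows; each row shifts and turns the pose as measured when the row begins, along the tool's axes as they then stand; what a row does not reach is not made up. A row lasts 1/8 s, in which the tool goes at most 62.5 mm and 10.7 degrees, less where a joint would pass 70% of its speed; a pose out of reach is approached as far as the arm can. A call is refused whole if a number of a shift passes 0.0625 or a number of a turn 0.188, either way. A call with a gripper value outside its range is refused whole. "fingers" is the closure, from 0 (fully open) to 1 (shut), set as the call begins (left out, the last holds). The fingers move at their own pace and stop on an object; "grip_force" is the grip in N (left out, the last holds). Time passes only in rows, so rows that do not move let the fingers close. It gives the time, the measured TCP pose, the force and the opening at its end, in the units of the state.
- monitor.observe(): the state, without advancing time (a new reading comes with each control period).
- eyes.read_camera(name): name is "scene" or "top" or "wrist"; returns the picture (480x640x3 uint8, red, green, blue); there is no depth.
- eyes.camera_info(name): a dict with "K" (3x3 intrinsics, pixels), "rvec" (rotation vector, rad) and "tvec" (3), from world to camera coordinates, as OpenCV has them. Camera axes: x right, y down, z forward; pixel columns grow to the right and rows downward; lengths in m; the calibration is good to about 2 mm. The wrist camera is an equidistant fisheye: a pixel r from the principal point sees the ray r / f radians off the axis. A picture is of the moment at which its call begins: read the wrist's pose just before it. camera_info takes no time and is no camera call; for the wrist camera it gives the pose at the moment of the call.
- order.hand_in(): hands the job in, once; it reports no verdict.
The state is a dict: "time": time; "qpos": joint angles; "qvel": joint speeds; "joint_efforts": joint torques, N m; "tool_pos": TCP position; "tool_rot": TCP orientation; "contact_force": force on the tool from outside, world axes, zero at the start; "torque": the same for the moment, N m; "opening": finger opening in m.
Only numpy, scipy, OpenCV 4.12 (cv2) and the standard library are available. Lean on these libraries where they do the work, as an engineer would, in place of code of your own. Each camera call takes 0.05 s, during which the arm holds its last target.

## Working session

There is one attempt and no reset: what is moved stays moved. The work goes in short steps, Python scripts to look and compute and a tool call to move; the robot and the scene stay as the last step left them, time stands still between calls to the robot, and variables do not carry over. Pictures are saved under pics/ and viewed, and the job is handed in when it is done.

Besides the shell and the picture viewer there is one more tool, called after "Call:" by a JSON object that holds its "api" and its "payload", one argument or row to a line. carry_out: Moves the arm, as the interface text tells. Its arguments: {"type":"object","properties":{"targets":{"type":"array","items":{"type":"array"}},"fingers":{"type":"number"},"grip_force":{"type":"number"}},"required":["targets"]}

```bash
mkdir -p pics
python3 - <<'E'
from cell import monitor, eyes, order
import cv2
s=monitor.observe();print(s)
for n in("scene","top"):
    im=eyes.read_camera(n);cv2.imwrite(f"pics/{n}0.png",im[:,:,::-1]);print(n,eyes.camera_info(n))
E
```

```text
{'time': 0.0, 'qpos': array([-1.30200555e+00,  3.42696450e-01,  1.52502631e+00, -1.23087255e-05,
        1.27539624e+00, -1.46004796e-01]), 'qvel': array([-0.00074151,  0.00130067,  0.00088097, -0.00101591,  0.00048847,
        0.00226891]), 'joint_efforts': array([ 8.67602284e-05, -4.31247103e+01, -2.44224751e+01,  7.18830898e-02,
        5.61777223e-02, -1.28199981e-04]), 'tool_pos': array([ 0.21148056, -0.48007163,  0.22605536]), 'tool_rot': array([-3.14008083e+00, -2.10418891e-04,  4.14799004e-01]), 'contact_force': array([ 0.68593376,  0.75028795, -0.46675597]), 'torque': array([-0.05311876,  0.016902  , -0.0394293 ]), 'opening': 0.09157406393889779}
scene {'K': array([[498.32417653,   0.        , 320.69420992],
       [  0.        , 498.32417653, 234.67959507],
       [  0.        ,   0.        ,   1.        ]]), 'rvec': array([ 2.1606512 ,  1.14449598, -0.42521124]), 'tvec': array([-0.32621829, -0.31495478,  1.36371073])}
top {'K': array([[450.81842243,   0.        , 320.61757886],
       [  0.        , 450.81842243, 239.46009063],
       [  0.        ,   0.        ,   1.        ]]), 'rvec': array([ 2.20715095, -2.14467407,  0.14273312]), 'tvec': array([-0.01037712,  0.58327255,  0.98351133])}
```

View pics/scene0.png

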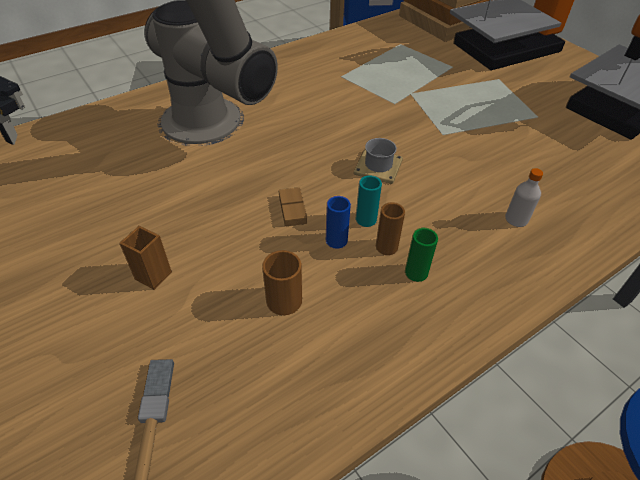

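View pics/top0.png

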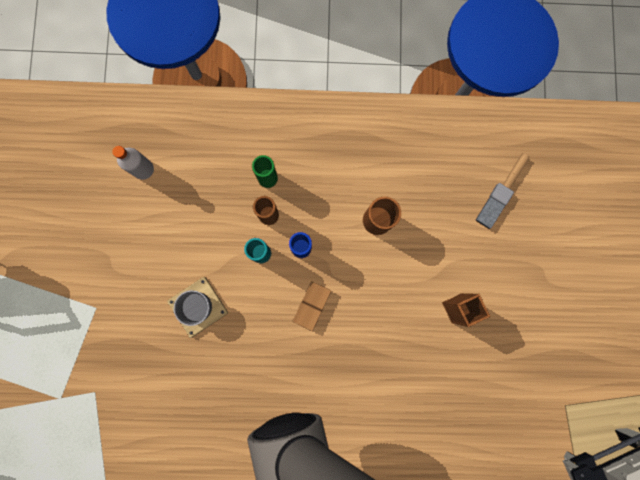

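The slim candidates are in the top view: brown at (265,209), blue at (300,245), teal at (257,250) and green at (264,171). Only the brown one is plain wood, so it fits the description. 48 mm goes into the 62 mm bore, while 70 mm and 74 mm do not. I'll confirm with a crop and measure.

```bash
cat > h.py <<'E'
import numpy as np, cv2
from cell import monitor, eyes, order
def ray(ci,p):
    R,_=cv2.Rodrigues(ci['rvec']);t=np.array(ci['tvec']).ravel()
    d=R.T@np.linalg.solve(ci['K'],[p[0],p[1],1]);return -R.T@t,d
def onz(ci,p,z):
    c,d=ray(ci,p);return c+d*(z-c[2])/d[2]
def proj(ci,P):
    return cv2.projectPoints(np.array(P,float).reshape(-1,3),ci['rvec'],ci['tvec'],ci['K'],None)[0].reshape(-1,2)
E
python3 - <<'E'
from h import *
im=cv2.imread("pics/top0.png");ci=eyes.camera_info("top")
c=im[140:340,160:340];cv2.imwrite("pics/crop1.png",cv2.resize(c,None,fx=4,fy=4,interpolation=cv2.INTER_CUBIC)[:600*2][:, :720][:800])
cv2.imwrite("pics/cropA.png",cv2.resize(im[150:270,230:330],None,fx=5,fy=5,interpolation=cv2.INTER_CUBIC))
cv2.imwrite("pics/cropB.png",cv2.resize(im[265:345,160:240],None,fx=7,fy=7,interpolation=cv2.INTER_CUBIC))
s=cv2.imread("pics/scene0.png")
cv2.imwrite("pics/cropC.png",cv2.resize(s[120:295,310:450],None,fx=3.4,fy=3.4,interpolation=cv2.INTER_CUBIC))
for n,p,z in[("slim",(265,206),.11),("teal",(257,247),.11),("blue",(301,243),.11),("green",(263,164),.11),("holder",(193,307),.062)]:print(n,onz(ci,p,z))
E
```

```text
slim [0.64153067 0.12604582 0.11      ]
teal [0.555162   0.13902858 0.11      ]
blue [0.56617444 0.04848395 0.11      ]
green [0.73114847 0.13390468 0.11      ]
holder [0.42685097 0.27544936 0.062     ]
```

View pics/cropA.png

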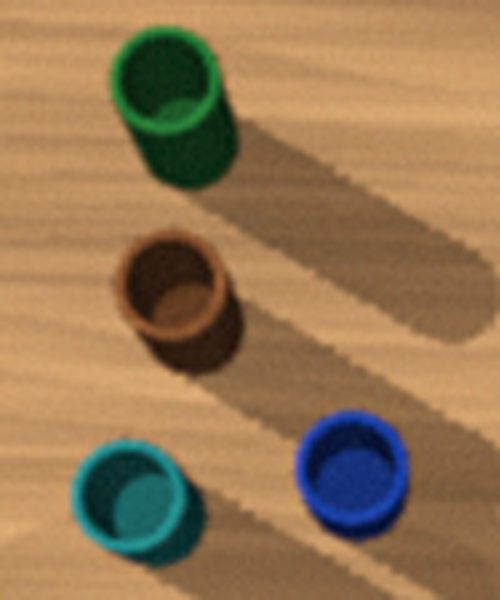

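View pics/cropB.png

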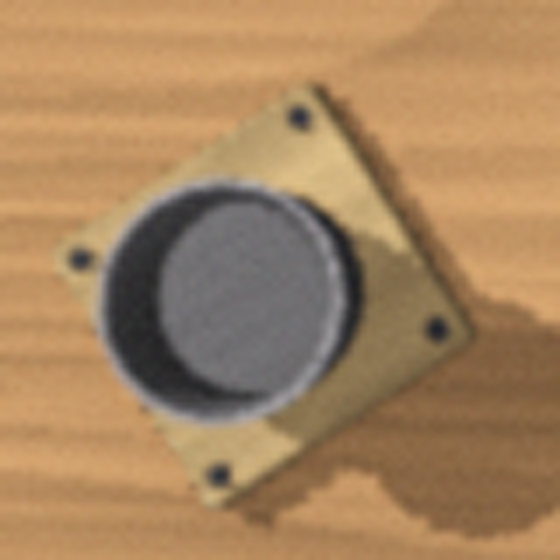

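View pics/cropC.png

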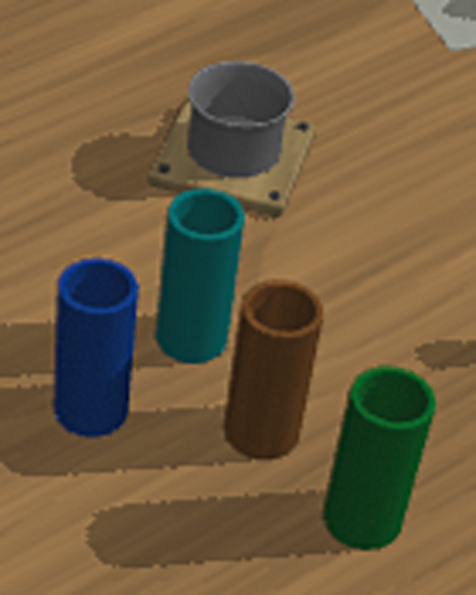

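Run:
```python
from h import *
T=eyes.camera_info("top");S=eyes.camera_info("scene")
print("slim",onz(T,(264.5,207.2),.11),onz(S,(393,210.6),.11))
print("slim base from cropA bottom blob ~(265.+,)",onz(T,(230+189/5-.5,150+318/5),0))
print("teal",onz(T,(256,249),.11),"blue",onz(T,(300.4,243.5),.11),"green",onz(T,(263,165.6),.11))
print("wide",onz(T,(383,213),.11),"sq",onz(T,(466,308),.11))
print("holder",onz(T,(191.6,307.5),.062),onz(S,(380.6,147.4),.062),"base",onz(T,(196.7,306.8),.012),"floor",onz(T,(160+250/7-.5,265+298/7-.5),.016))
for n,c in(("T",T),("S",S)):
  R=cv2.Rodrigues(c['rvec'])[0];print(n,-R.T@c['tvec'])
  for P,r,z in(((.641,.125),.024,.11),):
    a=np.linspace(0,6.283,8,endpoint=False);print(proj(c,[[P[0]+r*np.cos(t),P[1]+r*np.sin(t),z] for t in a]).round(1).tolist())
print(eyes.camera_info("wrist"))
```

```text
slim [0.63895981 0.12698271 0.11      ] [0.64085366 0.12555178 0.11      ]
slim base from cropA bottom blob ~(265.+,) [0.64366308 0.13160409 0.        ]
teal [0.55095714 0.14090992 0.11      ] blue [0.56509624 0.04969277 0.11      ] green [0.72769564 0.13376245 0.11      ]
wide [ 0.63451162 -0.12128093  0.11      ] sq [ 0.44184613 -0.29520183  0.11      ]
holder [0.42571737 0.27835652 0.062     ] [0.42534847 0.27622562 0.062     ] base [0.42515088 0.27988702 0.012     ] floor [0.42465007 0.28217152 0.016     ]
T [0.4730841  0.02762905 1.04069071]
[[266.0, 195.0], [257.7, 198.0], [254.0, 205.9], [257.0, 214.0], [265.0, 217.6], [273.3, 214.5], [277.0, 206.6], [273.9, 198.5]]
S [ 1.12781621 -0.39511777  0.79826961]
[[400.8, 218.0], [405.1, 212.5], [402.1, 206.0], [393.9, 202.4], [385.0, 203.7], [380.7, 209.1], [383.4, 215.6], [391.8, 219.3]]
{'K': array([[371.64829954,   0.        , 317.87504034],
       [  0.        , 371.64829954, 244.56638868],
       [  0.        ,   0.        ,   1.        ]]), 'rvec': array([-2.44662292,  1.59596685,  0.20758877]), 'tvec': array([-0.52492645, -0.03126465,  0.39010287])}
```

The crop confirms that the slim pot is the brown one at (264,207), at about (0.640, 0.126). Two views agree on it to 2 mm. The holder is at about (0.425, 0.279), and its rim and base agree. Green and teal are the neighbours along x, so I'll grasp with the jaws along world y (yaw 0). Moving across at height.

Call:
{"api": "carry_out", "payload": {
  "targets": [
    [[0.043,-0.026,0],0.138],
    [[0.039,-0.031,0],0.138],
    [[0.034,-0.036,0],0.139],
    [[0.029,-0.041,0],0],
    [[0.029,-0.041,0],0],
    [[0.029,-0.041,0],0],
    [[0.029,-0.041,0],0],
    [[0.029,-0.041,0],0],
    [[0.029,-0.041,0],0],
    [[0.029,-0.041,0],0]
  ],
  "fingers": 0,
  "grip_force": 20
}}

```text
time: 1.35
tool_pos: [0.5122, -0.064, 0.2237]
tool_rot: [-3.137, 0.004, -0.022]
contact_force: [0.6, -0.9, -0.0]
opening: 0.0918
```

Call:
{"api": "carry_out", "payload": {
  "targets": [
    [[0.028,-0.045,0],-0.02],
    [[0.028,-0.045,0],0],
    [[0.028,-0.045,0],0],
    [[0.028,-0.045,0],0],
    [[0,0,0],0]
  ]
}}

```text
time: 1.98
tool_pos: [0.6284, 0.1249, 0.2207]
tool_rot: [-3.137, 0.008, 0.003]
contact_force: [-0.2, 0.3, 1.1]
opening: 0.0924
```

Run:
```python
from h import *
ci=eyes.camera_info("wrist");im=eyes.read_camera("wrist");s=monitor.observe();print(s['tool_pos'],s['tool_rot'])
cv2.imwrite("pics/w1.png",im[:,:,::-1])
R=cv2.Rodrigues(ci['rvec'])[0];t=ci['tvec'];print(-R.T@t)
def wp(P):
    c=R@np.array(P)+t;th=np.arctan2(np.hypot(c[0],c[1]),c[2]);u=c[:2]/np.hypot(c[0],c[1])*th*ci['K'][0,0];return u+ci['K'][:2,2]
for P in((.64,.126,.11),(.64,.15,.11),(.64,.102,.11),(.664,.126,.11),(.616,.126,.11)):print(P,wp(P).round(1))
```

```text
[0.62771193 0.12321694 0.22081882] [-3.13784827e+00  8.61551619e-03  1.58917665e-03]
[0.69822959 0.12380037 0.37837838]
(0.64, 0.126, 0.11) [316.6 225.8]
(0.64, 0.15, 0.11) [284.2 225.7]
(0.64, 0.102, 0.11) [349.  225.9]
(0.664, 0.126, 0.11) [316.6 193.5]
(0.616, 0.126, 0.11) [316.5 256.9]
```

View pics/w1.png

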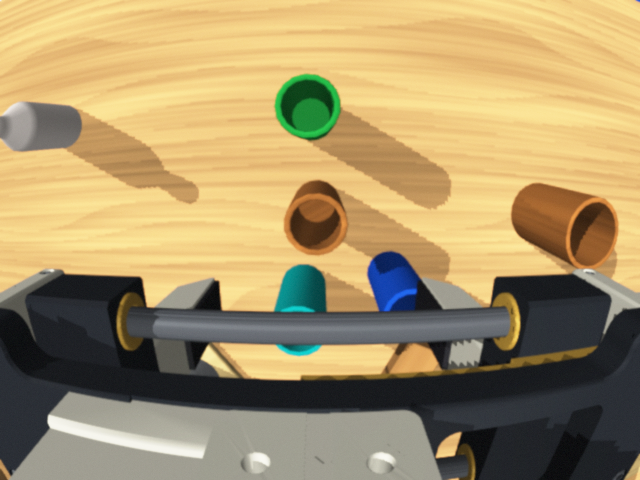

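The wrist view shows the brown rim centred at (316,224), against a predicted (317,226). The position is confirmed, so I'll descend around it.

Call:
{"api": "carry_out", "payload": {
  "targets": [
    [[0.013,-0.002,0],0],
    [[0,0,0.03],0],
    [[0,0,0.035],0],
    [[0,0,0.035],0],
    [[0,0,0.03],0],
    [[0,0,0.01],0],
    [[0,0,0],0]
  ]
}}

```text
time: 2.9
tool_pos: [0.6373, 0.117, 0.0783]
tool_rot: [-3.141, 0.01, -0.006]
contact_force: [0.4, -0.5, 0.6]
opening: 0.0918
```

Call:
{"api": "carry_out", "payload": {
  "targets": [
    [[0.003,-0.008,0.006],0],
    [[0,0,0.006],0],
    [[0,0,0],0]
  ]
}}

```text
time: 3.28
tool_pos: [0.6421, 0.1255, 0.0687]
tool_rot: [-3.14, 0.005, -0.006]
contact_force: [-0.1, -0.6, 0.2]
opening: 0.0917
```

Call:
{"api": "carry_out", "payload": {
  "targets": [
    [[-0.002,0,0],0],
    [[0,0,0],0],
    [[0,0,0],0],
    [[0,0,0],0],
    [[0,0,0],0],
    [[0,0,0],0],
    [[0,0,0],0],
    [[0,0,0],0]
  ],
  "fingers": 1,
  "grip_force": 20
}}

```text
time: 4.28
tool_pos: [0.6404, 0.1256, 0.0696]
tool_rot: [-3.14, 0.004, -0.006]
contact_force: [-0.2, -0.8, 1.0]
opening: 0.0478
```

The opening is 47.8 mm, so it has the 48 mm pot. Lifting clear of the neighbours.

Call:
{"api": "carry_out", "payload": {
  "targets": [
    [[0,0,-0.02],0],
    [[0,0,-0.03],0],
    [[0,0,-0.035],0],
    [[0,0,-0.035],0],
    [[0,0,-0.03],0],
    [[0,0,0],0],
    [[0,0,0],0]
  ]
}}

```text
time: 5.15
tool_pos: [0.6394, 0.125, 0.2204]
tool_rot: [-3.141, 0.01, -0.006]
contact_force: [0.9, 0.1, -1.3]
opening: 0.0479
```

Run:
```python
from h import *
s=monitor.observe();print(s['tool_pos'],s['tool_rot'],s['opening'],s['qpos'])
im=eyes.read_camera("scene");cv2.imwrite("pics/s2.png",im[:,:,::-1])
```

```text
[0.63943047 0.12503821 0.22043344] [-3.14075977  0.0101004  -0.0064197 ] 0.04786441531388673 [0.07476781 0.59159911 1.1342732  0.00166676 1.42572013 1.65173884]
```

View pics/s2.png

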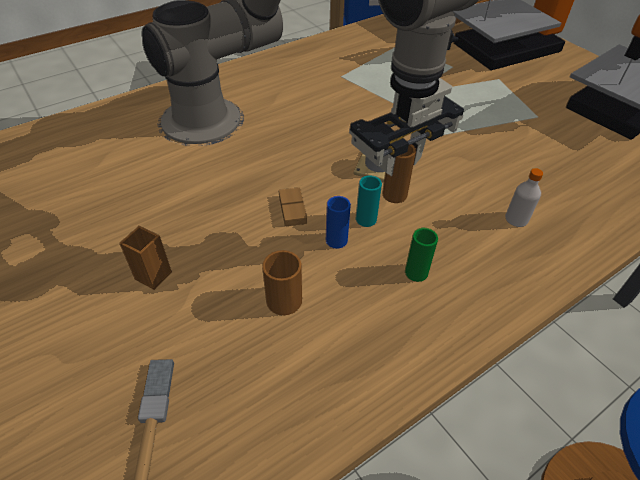

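The brown pot at (397,175) is held upright, and the blue, teal and green ones haven't moved. Moving over the holder.

Call:
{"api": "carry_out", "payload": {
  "targets": [
    [[-0.02,-0.015,0],0],
    [[-0.03,-0.022,0],0],
    [[-0.03,-0.022,0],0],
    [[-0.03,-0.022,0],0],
    [[-0.03,-0.022,0],0],
    [[-0.03,-0.022,0],0],
    [[-0.025,-0.02,0],0],
    [[-0.012,-0.009,0],0],
    [[0,0,0],0],
    [[0,0,0],0]
  ]
}}

```text
time: 6.45
tool_pos: [0.4233, 0.282, 0.2099]
tool_rot: [3.136, 0.031, -0.009]
contact_force: [0.3, -0.7, -1.1]
opening: 0.0481
```

Call:
{"api": "carry_out", "payload": {
  "targets": [
    [[0.004,0.002,0],0],
    [[0,0,0.02],0],
    [[0,0,0.02],0],
    [[0,0,0.015],0],
    [[0,0,0],0]
  ]
}}

```text
time: 7.08
tool_pos: [0.4309, 0.2763, 0.1531]
tool_rot: [3.135, 0.029, -0.014]
contact_force: [0.4, -0.1, -1.0]
opening: 0.0478
```

Run:
```python
from h import *
s=monitor.observe();print(s['tool_pos'],s['tool_rot'],s['opening'],s['contact_force'])
S=eyes.camera_info("scene");T=eyes.camera_info("top")
im=eyes.read_camera("scene")[:,:,::-1];cv2.imwrite("pics/s3.png",cv2.resize(im[80:220,300:460],None,fx=4,fy=4,interpolation=cv2.INTER_CUBIC))
im=eyes.read_camera("top")[:,:,::-1];cv2.imwrite("pics/t3.png",cv2.resize(im[230:380,100:280],None,fx=4,fy=4,interpolation=cv2.INTER_CUBIC))
```

```text
[0.43086244 0.27625141 0.15305827] [ 3.13529704  0.02897504 -0.01446931] 0.04780711015531313 [ 0.37327735 -0.1139359  -1.00975894]
```

View pics/s3.png

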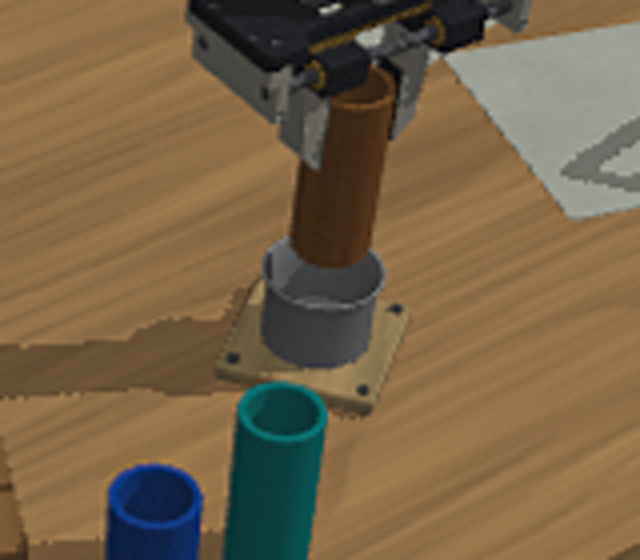

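View pics/t3.png

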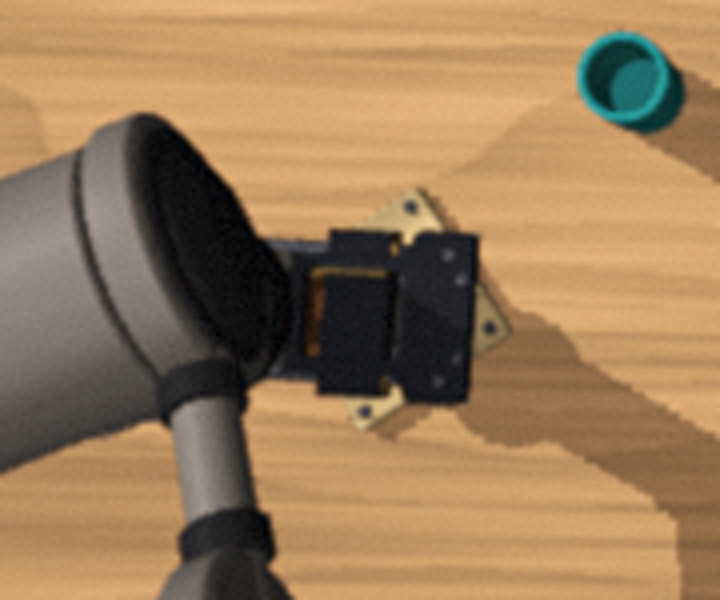

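Run:
```python
from h import *
S=eyes.camera_info("scene")
print("bottom centre px if pred:",(proj(S,[.429,.276,.0835])[0]-[300,80])*4)
c=onz(S,(300+332/4,80+247/4),.0835);print(c)
```

```text
bottom centre px if pred: [329.83091422 243.590441  ]
[0.43225778 0.27497753 0.0835    ]
```

Call:
{"api": "carry_out", "payload": {
  "targets": [
    [[-0.003,-0.003,0.005],0],
    [[0,0,0.005],0],
    [[0,0,0],0]
  ]
}}

```text
time: 7.55
tool_pos: [0.429, 0.2802, 0.1452]
tool_rot: [3.138, 0.024, -0.014]
contact_force: [0.4, 0.1, 0.1]
opening: 0.0478
```

Call:
{"api": "carry_out", "payload": {
  "targets": [
    [[-0.003,0,0.006],0],
    [[0,0,0.008],0],
    [[0,0,0.008],0],
    [[0,0,0.006],0],
    [[0,0,0],0]
  ]
}}

```text
time: 8.18
tool_pos: [0.4248, 0.2801, 0.115]
tool_rot: [3.137, 0.025, -0.014]
contact_force: [0.1, -0.8, -0.5]
opening: 0.048
```

Call:
{"api": "carry_out", "payload": {
  "targets": [
    [[0.002,0.001,0.006],0],
    [[0,0,0.008],0],
    [[0,0,0.006],0],
    [[0,0,0.003],0],
    [[0,0,0],0]
  ]
}}

```text
time: 8.8
tool_pos: [0.4266, 0.279, 0.0904]
tool_rot: [3.138, 0.024, -0.014]
contact_force: [-0.0, 0.4, -1.0]
opening: 0.0479
```

Inside the bore with no contact, about 5 mm to go. I'll lower gently until the force shows floor contact.

Call:
{"api": "carry_out", "payload": {
  "targets": [
    [[0,0,0.003],0],
    [[0,0,0.002],0],
    [[0,0,0.001],0],
    [[0,0,0],0]
  ]
}}

```text
time: 9.3
tool_pos: [0.4271, 0.2795, 0.0859]
tool_rot: [3.139, 0.022, -0.014]
contact_force: [0.5, 0.4, -0.4]
opening: 0.0478
```

Call:
{"api": "carry_out", "payload": {
  "targets": [
    [[0,0,0.001],0],
    [[0,0,0.001],0],
    [[0,0,0],0]
  ]
}}

```text
time: 9.68
tool_pos: [0.4276, 0.2797, 0.0857]
tool_rot: [3.14, 0.02, -0.014]
contact_force: [-0.4, 0.2, -1.2]
opening: 0.0478
```

Call:
{"api": "carry_out", "payload": {
  "targets": [
    [[0,0,0.002],0],
    [[0,0,0.002],0],
    [[0,0,0],0]
  ]
}}

```text
time: 10.05
tool_pos: [0.4283, 0.2807, 0.0855]
tool_rot: [-3.141, 0.016, -0.014]
contact_force: [-0.4, -0.2, -0.7]
opening: 0.0482
```

Call:
{"api": "carry_out", "payload": {
  "targets": [
    [[0,0,0.004],0],
    [[0,0,0.004],0]
  ]
}}

```text
time: 10.3
tool_pos: [0.4301, 0.2814, 0.0823]
tool_rot: [-3.139, 0.01, -0.013]
contact_force: [-7.4, -5.6, 29.2]
opening: 0.0479
```

Run:
```python
from h import *
s=monitor.observe();print(s['tool_pos'],s['tool_rot'],s['opening'],s['contact_force'],s['torque'])
im=eyes.read_camera("scene")[:,:,::-1];cv2.imwrite("pics/s4.png",cv2.resize(im[80:220,300:460],None,fx=4,fy=4,interpolation=cv2.INTER_CUBIC))
```

```text
[0.43008557 0.281367   0.08231555] [-3.13885299  0.01008453 -0.01348494] 0.04790366358360629 [-7.38293674 -5.6158736  29.21930503] [-1.21184022  1.10678171 -0.14830686]
```

View pics/s4.png

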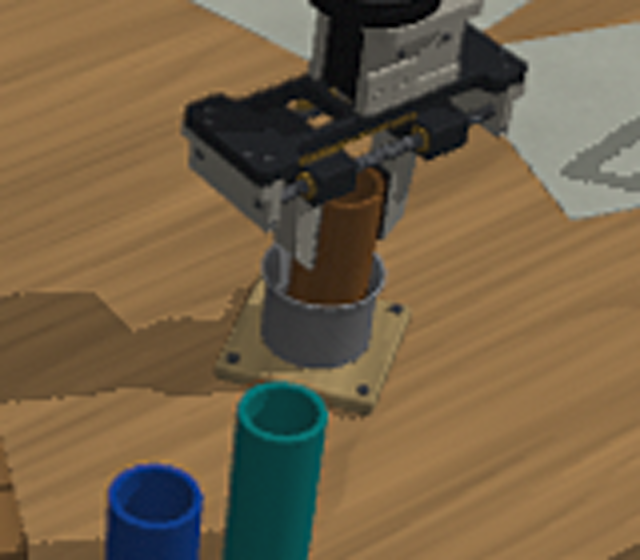

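29 N of upward force at TCP z 0.082. The expected floor contact was 0.0856, so the pot is on the floor and has slipped slightly in the pads. I'll unload, check, then open.

Call:
{"api": "carry_out", "payload": {
  "targets": [
    [[-0.001,0,0],0],
    [[0,0,0],0],
    [[0,0,0],0]
  ]
}}

```text
time: 10.72
tool_pos: [0.4294, 0.2814, 0.0824]
tool_rot: [-3.139, 0.009, -0.014]
contact_force: [-1.0, -0.8, 6.8]
opening: 0.0477
```

Still resting on the floor with 7 N. Releasing.

Call:
{"api": "carry_out", "payload": {
  "targets": [
    [[0,0,0],0],
    [[0,0,0],0],
    [[0,0,0],0],
    [[0,0,0],0],
    [[0,0,0],0],
    [[0,0,0],0],
    [[0,0,0],0],
    [[0,0,0],0]
  ],
  "fingers": 0
}}

```text
time: 11.72
tool_pos: [0.4291, 0.2812, 0.0809]
tool_rot: [-3.139, 0.011, -0.014]
contact_force: [0.1, 0.3, -0.5]
opening: 0.0916
```

Call:
{"api": "carry_out", "payload": {
  "targets": [
    [[0,0,-0.015],0],
    [[0,0,-0.03],0],
    [[0,0,-0.03],0],
    [[0,0,-0.03],0],
    [[0,0,-0.03],0],
    [[-0.03,0,-0.02],0],
    [[-0.03,0.05,0],0],
    [[0,0.05,0],0],
    [[0,0.05,0],0],
    [[0,0.05,0],0]
  ]
}}

```text
time: 12.98
tool_pos: [0.3671, 0.0796, 0.2509]
tool_rot: [-3.136, -0.002, -0.006]
contact_force: [1.1, -0.0, 0.5]
opening: 0.0919
```

Call:
{"api": "carry_out", "payload": {
  "targets": [
    [[0,0.05,0],0],
    [[0,0.05,0],0],
    [[0,0.05,0],0],
    [[0,0,0],0]
  ]
}}

```text
time: 13.48
tool_pos: [0.3655, -0.0779, 0.2549]
tool_rot: [-3.139, -0.01, -0.011]
contact_force: [-0.6, 0.2, 0.3]
opening: 0.0917
```

Run:
```python
from h import *
s=monitor.observe();print(s['tool_pos'],s['tool_rot'],s['opening'],s['contact_force'])
im=eyes.read_camera("scene")[:,:,::-1];cv2.imwrite("pics/s5f.png",im);cv2.imwrite("pics/s5.png",cv2.resize(im[80:220,300:460],None,fx=4,fy=4,interpolation=cv2.INTER_CUBIC))
im=eyes.read_camera("top")[:,:,::-1];cv2.imwrite("pics/t5.png",im);cv2.imwrite("pics/t5c.png",cv2.resize(im[250:350,140:260],None,fx=6,fy=6,interpolation=cv2.INTER_CUBIC))
```

```text
[ 0.36549014 -0.07787702  0.25486197] [-3.13872904 -0.01036188 -0.01118243] 0.09169929992062882 [-0.58481162  0.20282662  0.26012873]
```

View pics/s5f.png

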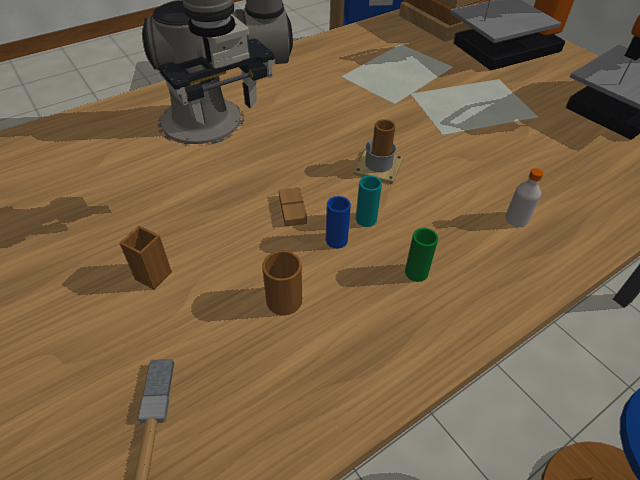

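View pics/s5.png

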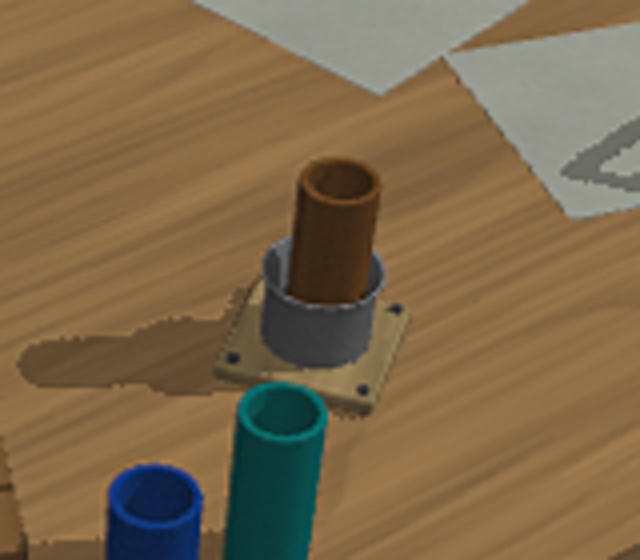

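View pics/t5c.png

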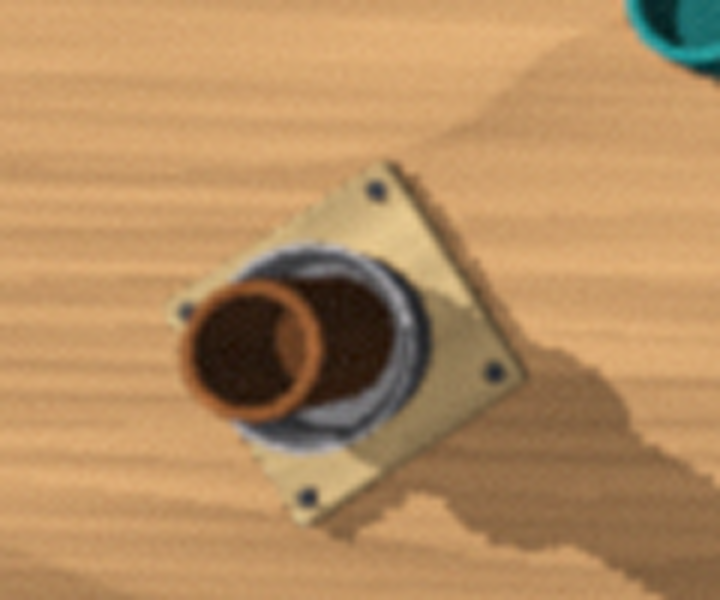

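Run:
```python
from h import *
S=eyes.camera_info("scene");T=eyes.camera_info("top")
p=(140+251/6-.4,250+350.5/6-.4);q=(300+340/4-.4,80+180.5/4-.4)
for z in(.120,.126,.132):print(z,onz(T,p,z),onz(S,q,z))
# pot floor visible inside? silhouettes: predicted upright at candidate centre
a=np.linspace(0,6.283,60)
for c in((.428,.281),):
  for nm,C,o,f in(("T",T,(140,250),6),("S",S,(300,80),4)):
    r=(proj(C,[[c[0]+.024*np.cos(t),c[1]+.024*np.sin(t),.126] for t in a])-o)*f
    print(nm,"rim",r.min(0).round(),r.max(0).round())
```

```text
0.12 [0.42696438 0.28370063 0.12      ] [0.41962573 0.28504903 0.12      ]
0.126 [0.42726493 0.28203185 0.126     ] [0.42589041 0.27903225 0.126     ]
0.132 [0.42756549 0.28036307 0.132     ] [0.43215509 0.27301546 0.132     ]
T rim [179. 273.] [325. 419.]
S rim [302. 155.] [385. 205.]
```

The two views agree on the rim at z ≈ 0.126 (16 + 110 mm), centred at about (0.427, 0.281) over the holder. The pot is therefore upright on the floor. The wide pot at (283,283) and the square pot at (146,257) still stand untouched.

```bash
python3 -c "
from cell import order
print(order.hand_in())"
```

```text
the job is handed in; nothing more can be done
None
```

The slim brown pot is standing upright in the steel holder, resting on its floor, and I have handed the job in. The clock was at about 13.6 s.

- **Choice of pot:** I picked the slim one from its size, since 48 mm goes into the 62 mm bore. The 70 mm round and 74 mm corner-to-corner pots cannot. I never touched the wide or square pot, nor the coloured look-alikes.
- **Lowering:** Floor contact showed as about 29 N upward, at roughly the depth I expected. I eased it to 7 N before opening the fingers. The tool stopped about 3 mm lower than predicted, which I put down to the pot slipping slightly in the pads.
- **Last checks:** After backing off, two camera views put the pot's rim at about 0.126 m high and within about 3 mm of the holder's centre. They agree with each other to about 3 mm. The wide and square pots were still standing upright where they started, and the gripper was clear of everything.
- **Tilt on the way down:** The tool tilted up to about 1.8° during the carry, but this was down to about 0.5° by release.

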